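# Load a spotlight into the safety tester

### The job

Take the finished spotlight (black body, bright rim, white lens) from the blue pallet and set it lens up, fully down in the round nest of the blue carrier. Then push the carrier through the tester's orange spring flap, with feeling and not too hard, until it is fully home on the sprung contacts and the catch has snapped in and holds it there, and leave it so that the flap hangs shut behind the light. Do not disturb the other parts on the table.

Things in the scene. Friction and masses are not known exactly. Their poses are not given: they have to be found in the camera images.
- spotlight: The finished spotlight to be tested: upright cylinder 58 mm across and 40 mm high, black finned body, bright metal rim and white lens on top; its lowest 5 mm taper to 50 mm across. About 0.28 kg (0.22 to 0.34). Origin: centre of its underside; z up through the lens. It stands freely on the blue pallet's top (18 mm above the table), at one of the two ringed places 120 mm apart.
- carrier: Blue plastic slide carrier in the tester's infeed, between its guide rails; 0.36 to 0.59 kg, friction about 0.2. Origin: underside, below the nest's centre; x forward into the tester, z up. Base plate 16 mm thick, 80 mm wide, from 44 mm behind to 64 mm ahead of the origin; behind it a tongue 36 mm wide, 16 mm thick, to 195 mm behind the origin, ending in the handle block.
- nest (a point): Centre of the nest floor, 16 mm above the carrier's underside (axes as the carrier). The nest is a round collar 64 mm inside, 74 mm outside, 16 mm high above this floor, so a seated spotlight stands 24 mm out of it.
- handle (a point): Centre of the rear face of the handle block at the carrier's rear end (axes as the carrier), 48 mm above the table, 20 mm below the block's top. The block is 14 mm thick along the slide, 40 mm wide, 40 mm high above the tongue. Push it from behind or pinch it from above. When home, tongue and handle stay outside, under the shut flap, the handle's rear 73 to 101 mm before the mouth.
- rib (a point): Rear face of the carrier's steel catch rib, 49 mm ahead of the carrier's origin: 30 mm wide, 7 mm high above the plate, sloping front, upright rear. The tester's catch, a vertical spring bolt of 8 mm over the lane, climbs the slope (a bump of some 2 to 4 N) and drops behind this face; it then holds the carrier. Let go before that, the carrier is not held.
- tester: Safety tester fixed to the table. Origin: on the table below the flap hinge, mid-lane; x along the lane into the tunnel (push direction, level), z up. Bed top at 12 mm, from 350 mm before to 228 mm past the origin, 124 mm wide; guide rails 83 mm apart, tops at 22 mm. Its contacts are damaged if the carrier, once inside, bears on it with over 40 N (weight, side and end loads added up): keep the push under some 20 N.
- mouth (a point): Lane floor in the tunnel's mouth, right below the flap (axes as the tester). Yellow frame and clear-walled tunnel 124 mm wide, from here 225 mm inward, top 126 mm above the table (153 mm at its lamp box). The contact head inside is set to an unmarked depth: the carrier latches home with its origin 94 to 122 mm past this point, where exactly must be felt.
- flap (a joint): Angle of the orange spring flap, hinged along the top of the tunnel mouth (hinge 98 mm above the table, lower edge at 33 mm, 98 mm wide): 0 hanging shut, positive when it swings inward, up to 1.5 rad. It needs about 1 to 2 N to push open, closes by its spring and is free of the spotlight when home.
- probe (a joint): How far the plate of sprung contacts at the tunnel's end is pressed in (m): 0 free; about 0.005 with the carrier latched home; about 0.0075 hard on the solid stop behind it. The plate pushes back with 1 N at first touch, 6 N at 0.0055. The catch drops there; 2 mm farther is the solid stop, where force rises steeply. A push of 12 to 16 N brings it home.
- heatsink: Bystander: plain bare-aluminium heatsink of the same size as the spotlight, without rim or lens, standing on the other ringed place of the blue pallet. Origin: centre of its underside. Not to be used.
- pallet: Blue pallet 90 x 240 x 18 mm fixed beyond the lane, with two ringed places 60 mm either side of its middle along its y axis. Origin: centre of its underside.
- driver_b: Bystander: white power supply box 45 x 113 x 30 mm lying on the table beyond the open end of the lane. Origin: centre of its underside.
- vial: Bystander: blue bottle with yellow cap, 32 mm across, 100 mm high, standing on the table beyond the open end of the lane. Origin: centre of its underside.

How it is judged:
By the outcome, as a careful person would: the job done as asked, in the order asked, and still so for the second after the job is handed in, with the robot touching nothing.
It also fails if it takes over 72 s, if anything falls off the work surface, if the arm or the gripper's body presses on something with over 40 N, if the wrist force passes 120 N, or if a joint passes its speed limit or range.

### The arm

A 7-joint arm with a two-finger parallel gripper is mounted at the origin on the work surface. World frame = base frame: x ahead of the robot, y to its left, z up, the work surface at z = 0. Lengths are in m, angles in rad, forces in N, time in s.
With the tool pointing down it reaches from about 0.4 to 0.85 m from the base axis. Payload 10.4 kg.
Tool frame: the origin (TCP) lies midway between the tips of the shut fingers; the grasp point (between the pads) lies 19 mm behind it; z points along the fingers, y is the line along which they close (so a half turn about z gives the same grasp; the last joint's range is limited). The gripper opens to 87 mm and grips with 3 to 60 N. Pads are 19 mm wide; open, the fingers measure 117 mm over their backs; the gripper's body (75 mm by 190 mm) begins 51 mm behind the grasp point.
Start: joints at [1.294, 0.332, -0.065, 1.46, 0.022, 1.35, -0.088], TCP at [0.157, -0.605, 0.223] pointing down, gripper open.
Joint ranges: [-2.6, 2.6], [-0.5, 2.12], [-1.47, 1.34], [0.16, 2.42], [-1.27, 4.41], [0.06, 2.06], [-2.6, 2.6]. Speed limits (rad/s): [2.22, 2.22, 2.79, 2.79, 3.14, 3.14, 3.14].

### API

Orientations are given as a unit quaternion [x, y, z, w].
In Python, from bench import sensors, eyes, order gives the robot as it stands.
- The arm moves only by the tool arm_command, never from a script. Its argument "steps" is a list of rows, each an object with "rot": the turn, a rotation vector about the world's x, y, z in degrees, a list of three; "slide": the shift along the world's x, y, z in m, a list of three; "grip": the opening, from 0 (shut) to 1 (fully open). A call has exactly 8 rows; each row shifts and turns the commanded pose from where the row before left it; what a row does not reach is not made up. A row lasts 1/8 s, in which the tool goes at most 62.5 mm and 10.7 degrees, less where a joint would pass 70% of its speed; a pose out of reach is approached as far as the arm can. A call with a gripper value outside its range is refused whole. The fingers move at their own pace and stop on an object; "newtons" is the grip in N (left out, the last holds). Time passes only in rows, so rows that do not move let the fingers close, or fill a call up. It gives the time, the measured TCP pose, the force, the opening and the grip force at its end, in the units of the state.
- sensors.read_state(): the state, without advancing time (a new reading comes with each control period).
- eyes.camera(name): name is "scene" or "top"; returns a dict with "pixels" (400x640x3 uint8, red, green, blue), "intrinsics" (3x3 intrinsics, pixels), "pose" (4x4, takes a point from camera to world coordinates). Camera axes: x right, y down, z forward; pixel columns grow to the right and rows downward; lengths in m; the calibration is good to about 2 mm. A picture is of the moment at which its call begins. There is no depth.
- order.close_job(): hands the job in; it is judged then, once.
Trained networks look in a picture, given as the dict that the camera call returned (one of the last four; its "shot" number tells which), for a name from the list of things; names that differ only in an ending like _2 or _b are one class to them, and where a whole thing is asked for, a point or a joint stands for the part that bears it (a point fixed in the world has none). Each returns a list of dicts, best first, with "conf" (0 to 1); they miss things now and then, are a little off and sometimes report something else, mostly with a low value. They report only what shows in the picture. A call takes as long as a camera call.
- eyes.look_for(name, picture): "bbox" ([left, top, right, bottom] in pixels, round what is visible of it).
The state is a dict: "time": time; "joint_positions": joint angles; "joint_vel": joint speeds; "joint_torque": joint torques, N m; "ee_pos": TCP position; "eef_rot": TCP orientation; "ft_force": force on the tool from outside, world axes, zero at the start; "torque": the same for the moment, N m; "width": finger opening in m; "grip_force": force on a finger pad.
Only numpy, scipy, OpenCV 4.12 (cv2) and the standard library are available. Lean on these libraries where they do the work, as an engineer would, in place of code of your own. Each camera call takes 0.05 s, during which the arm holds its last target. There are 200 camera calls.

## Working session

There is one attempt and no reset: what is moved stays moved. The work goes in short steps, Python scripts to look and compute and a tool call to move; the robot and the scene stay as the last step left them, time stands still between calls to the robot, and variables do not carry over. Pictures are saved under pics/ and viewed, at most 10 in all, crops included, and the job is handed in when it is done.

Besides the shell and the picture viewer there is one more tool, called as name(argument=value, ...), one argument or row to a line, values as JSON. arm_command: Moves the arm, as the interface text tells. Its arguments: {"type":"object","properties":{"steps":{"type":"array","items":{"type":"object","properties":{"rot":{"type":"array","items":{"type":"number"}},"slide":{"type":"array","items":{"type":"number"}},"grip":{"type":"number"}}}},"newtons":{"type":"number"}},"required":["steps"]}

```bash
mkdir -p pics; ls
cat > h.py <<'E'
import numpy as np, cv2
from bench import sensors, eyes, order
def ray(p,uv):
    K=np.array(p["intrinsics"]);T=np.array(p["pose"])
    d=T[:3,:3]@np.linalg.solve(K,[uv[0],uv[1],1.]);return T[:3,3],d
def onz(p,uv,z):
    o,d=ray(p,uv);return o+d*(z-o[2])/d[2]
def proj(p,X):
    T=np.array(p["pose"]);c=T[:3,:3].T@(np.array(X)-T[:3,3]);u=np.array(p["intrinsics"])@c;return u[:2]/u[2]
E
python3 - <<'E'
from h import *
for c in ["scene","top"]:
    p=eyes.camera(c);cv2.imwrite(f"pics/{c}0.png",np.array(p["pixels"])[:,:,::-1])
    print(c,np.round(p["pose"],3).tolist(),np.round(p["intrinsics"],1).tolist())
    for n in ["spotlight","carrier","handle","rib","nest","tester","flap","heatsink","pallet","driver_b","vial"]:
        try:
            print(n,[(np.round(r["bbox"],1).tolist(),round(r["conf"],2)) for r in eyes.look_for(n,p)[:2]])
        except Exception as e: print(n,e)
s=sensors.read_state();print(s)
E
```

```text
pics
scene [[0.817, 0.484, -0.313, 0.929], [0.576, -0.694, 0.432, -0.558], [-0.008, -0.533, -0.846, 1.01], [0.0, 0.0, 0.0, 1.0]] [[394.8, 0.0, 324.4], [0.0, 394.8, 197.8], [0.0, 0.0, 1.0]]
spotlight [([380.5, 160.1, 397.1, 183.2], 0.93)]
carrier [([263.0, 156.4, 329.6, 219.3], 0.94)]
handle [([260.0, 155.4, 332.0, 223.4], 0.59)]
rib [([260.3, 156.9, 330.7, 223.5], 0.7)]
nest [([258.7, 155.2, 330.4, 224.0], 0.74)]
tester [([236.7, 81.2, 380.0, 246.3], 0.83)]
flap [([313.4, 130.1, 340.6, 158.4], 0.77)]
heatsink [([357.7, 189.0, 380.3, 210.2], 0.58)]
pallet [([347.7, 154.2, 408.9, 227.4], 0.83)]
driver_b [([199.4, 254.1, 233.7, 295.7], 0.79)]
vial [([242.3, 271.1, 260.8, 302.1], 0.72), ([348.0, 155.0, 408.5, 224.6], 0.18)]
top [[-0.013, -0.988, 0.153, 0.396], [-1.0, 0.012, -0.006, -0.052], [0.004, -0.153, -0.988, 1.213], [0.0, 0.0, 0.0, 1.0]] [[435.7, 0.0, 319.4], [0.0, 435.7, 200.3], [0.0, 0.0, 1.0]]
spotlight [([239.3, 154.6, 262.7, 174.7], 0.73)]
carrier [([277.6, 225.0, 377.4, 257.1], 0.97)]
handle [([278.7, 226.4, 372.8, 256.3], 0.97), ([170.2, 212.9, 397.7, 263.7], 0.33)]
rib [([2
[... 525 characters left out ...]
nt_positions': array([ 1.29442235,  0.33218243, -0.06469956,  1.46010341,  0.02159645,
        1.34985496, -0.08850838]), 'joint_vel': array([-0.00167158,  0.00108701,  0.00028447,  0.0001685 ,  0.00083737,
       -0.00146938,  0.00095907]), 'joint_torque': array([ 5.16283653e-04, -6.23038602e+01,  2.47146806e-02, -3.90132380e+01,
       -6.12339028e-02,  3.11296061e-02,  4.07609230e-05]), 'ee_pos': array([ 0.15694089, -0.60501246,  0.22258487]), 'eef_rot': array([9.91961035e-01, 1.26543670e-01, 2.24053228e-05, 7.02935557e-05]), 'ft_force': array([ 0.29097379,  0.74255328, -0.21339033]), 'torque': array([-0.03125507,  0.05309404, -0.02732312]), 'grip_force': 0.0, 'width': 0.0867126304189425}
```

Run:
```python
import cv2
a=cv2.imread("pics/top0.png")[130:290,160:480];cv2.imwrite("pics/topc.png",cv2.resize(a,None,fx=2.5,fy=2.5,interpolation=cv2.INTER_CUBIC))
a=cv2.imread("pics/scene0.png")[70:310,190:430];cv2.imwrite("pics/scenec.png",cv2.resize(a,None,fx=2.5,fy=2.5,interpolation=cv2.INTER_CUBIC))
```

```text
(no output)
```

View pics/topc.png

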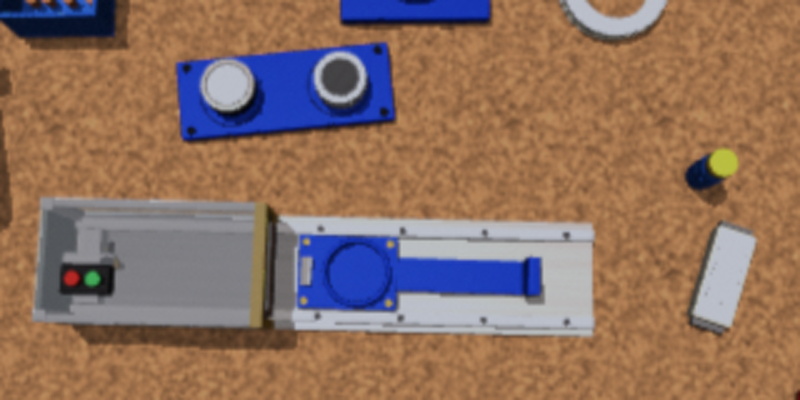

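View pics/scenec.png

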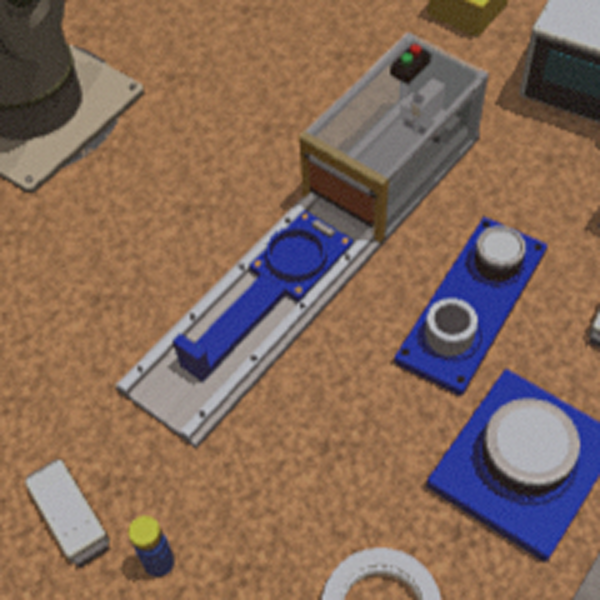

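Run:
```python
from h import *
P={}
for c,sb,nest,han in [("top",(239,155,263,175),None,None),("scene",(380,160,397,183),None,None)]:
    p=eyes.camera(c);im=np.array(p["pixels"]).astype(int)
    r,g,b=im[...,0],im[...,1],im[...,2]
    # lens+rim bright blob
    x0,y0,x1,y1=sb;m=np.zeros(im.shape[:2],np.uint8);w=(im.min(2)>110);m[y0-6:y1+6,x0-6:x1+6]=w[y0-6:y1+6,x0-6:x1+6]
    n,l,st,ce=cv2.connectedComponentsWithStats(m);k=1+np.argmax(st[1:,4])
    cs,_=cv2.findContours((l==k).astype(np.uint8),cv2.RETR_EXTERNAL,cv2.CHAIN_APPROX_NONE)
    print(c,"blob",st[k],ce[k]); cc=ce[k]; print(" lens",onz(p,cc,.058))
    bl=((b>90)&(b>r*2)&(b>g*1.6)).astype(np.uint8)
    n,l,st,ce=cv2.connectedComponentsWithStats(bl)
    for i in range(1,n):
        if st[i,4]>150: print("  blue",st[i],ce[i].round(1))
pt=eyes.camera("top")
c=lambda u,v:(160+(u+.5)/2.5-.5,130+(v+.5)/2.5-.5)
q=lambda n,u,v,z:print(n,onz(pt,c(u,v),z).round(4))
q("lens",228,85,.058);q("nest",358,274,.044)
q("handletop L rear",541,257,.068);q("handletop R rear",541,297,.068)
q("platefrontL",299,237,.028);q("platefrontR",299,309,.028);q("platerearL",397,236,.028);q("platerearR",397,310,.028)
q("rail end nearpallet",593,226,.022);q("rail end robot",593,333,.012)
q("frame top L",268,205,.126);q("frame top R",262,327,.126)
ps=eyes.camera("scene")
c=lambda u,v:(190+(u+.5)/2.5-.5,70+(v+.5)/2.5-.5)
q=lambda n,u,v,z:print("S",n,onz(ps,c(u,v),z).round(4))
q("lens",500,247,.058);q("nest",297,254,.044)
q("handletop rearL",177,345,.068);q("handletop rearR",203,366,.068)
```

```text
top blob [240 153  21  21 344] [250.26453488 163.34302326]
 lens [0.67828884 0.12726101 0.058     ]
  blue [624  64  16  85 901] [633.7  98.7]
  blue [ 158   74   42   63 1300] [182.5 109.3]
  blue [ 296   88   60   50 1762] [324.5 114.6]
  blue [ 231  147   87   39 1683] [273.5 167.3]
  blue [ 518  191   48   69 1854] [536.5 227.3]
  blue [ 279  224   91   30 1721] [316.9 239.2]
scene blob [381 160  19  16 229] [390.06113537 167.80349345]
 lens [0.67751341 0.12675112 0.058     ]
  blue [450 137  55  35 405] [475.2 157. ]
  blue [ 260  155   71   62 1032] [297.2 184.3]
  blue [ 348  157   60   69 1047] [377.8 195.2]
  blue [ 361  218   77   75 1754] [399.4 258.4]
  blue [ 106  309   91   90 3161] [156.5 354.8]
lens [0.6773 0.1255 0.058 ]
nest [ 0.4715 -0.0137  0.044 ]
handletop L rear [ 0.4853 -0.2071  0.068 ]
handletop R rear [ 0.4435 -0.2057  0.068 ]
platefrontL [0.5136 0.0509 0.028 ]
platefrontR [0.4356 0.0508 0.028 ]
platerearL [ 0.5134 -0.056   0.028 ]
platerearR [ 0.4332 -0.055   0.028 ]
rail end nearpallet [ 0.5223 -0.2716  0.022 ]
rail end robot [ 0.406  -0.2687  0.012 ]
frame top L [0.5365 0.0736 0.126 ]
frame top R [0.4151 0.0789 0.126 ]
S lens [0.6779 0.1239 0.058 ]
S nest [ 0.4786 -0.0151  0.044 ]
S handletop rearL [ 0.4544 -0.2054  0.068 ]
S handletop rearR [ 0.4952 -0.2096  0.068 ]
```

```bash
cat > fit.py <<'E'
from h import *
from scipy.optimize import minimize
a=np.linspace(0,2*np.pi,40)
box=lambda x0,x1,w,z0,z1:np.array([[x,y,z] for x in(x0,x1) for y in(-w/2,w/2) for z in(z0,z1)])
cyl=lambda r,z0,z1:np.array([[r*np.cos(t),r*np.sin(t),z] for t in a for z in(z0,z1)])
PARTS=[box(-.044,.064,.08,0,.016),cyl(.037,.016,.032),box(-.195,-.044,.036,0,.016),box(-.195,-.181,.04,.016,.056)]
S=8
def sil(p,parts,q,z,roi):
    x0,y0,x1,y1=roi;m=np.zeros(((y1-y0)*S,(x1-x0)*S),np.uint8);c,s=np.cos(q[2]),np.sin(q[2])
    R=np.array([[c,-s,0],[s,c,0],[0,0,1]])
    for P in parts:
        W=P@R.T+[q[0],q[1],z];uv=np.array([proj(p,w) for w in W])
        h=cv2.convexHull(((uv+.5-[x0,y0])*S).astype(np.float32));cv2.fillConvexPoly(m,h.round().astype(np.int32),1)
    return cv2.resize(m.astype(np.float32),(x1-x0,y1-y0),interpolation=cv2.INTER_AREA)
def blueness(p):
    im=np.array(p["pixels"]).astype(float);return np.clip((im[...,2]-1.3*im[...,0])/50,0,1)
def fit(shots,q0,z=.012,parts=PARTS,soft=blueness,pad=12):
    D=[]
    for p in shots:
        uv=np.array([proj(p,[q0[0]+dx,q0[1]+dy,.03]) for dx in(-.05,.05) for dy in(-.2,.07)])
        lo=np.floor(uv.min(0)).astype(int)-pad;hi=np.ceil(uv.max(0)).astype(int)+pad;roi=(*lo,*hi)
        D.append((p,roi,soft(p)[lo[1]:hi[1],lo[0]:hi[0]]))
    f=lambda q:sum(((sil(p,parts,q,z,r)-t)**2).sum() for p,r,t in D)
    r=minimize(f,q0,method="Nelder-Mead",options=dict(initial_simplex=[q0,np.add(q0,[.006,0,0]),np.add(q0,[0,.006,0]),np.add(q0,[0,0,.03])],xatol=2e-4,fatol=.05,maxiter=90))
    return r.x.round(4),round(r.fun,1)
E
python3 - <<'E'
from fit import *
t=eyes.camera("top");s=eyes.camera("scene");q0=[.4725,-.014,np.pi/2-.037]
for S_ in([t],[s],[t,s]): print(fit(S_,q0))
E
```

```text
(array([ 0.4746, -0.0109,  1.5288]), np.float64(93.5))
(array([ 0.47  , -0.0068,  1.5412]), np.float64(298.6))
(array([ 0.4739, -0.0105,  1.5298]), np.float64(452.1))
```

arm_command(
  steps=[
    {"slide": [0.05, 0.06, 0.0], "rot": [0, 0, 9], "grip": 1},
    {"slide": [0.05, 0.06, 0.0], "rot": [0, 0, 9], "grip": 1},
    {"slide": [0.05, 0.06, 0], "rot": [0, 0, 9], "grip": 1},
    {"slide": [0.05, 0.06, 0], "rot": [0, 0, 9], "grip": 1},
    {"slide": [0.05, 0.06, 0], "rot": [0, 0, 9], "grip": 1},
    {"slide": [0.05, 0.06, 0], "rot": [0, 0, 9], "grip": 1},
    {"slide": [0.05, 0.06, 0], "rot": [0, 0, 9], "grip": 1},
    {"slide": [0.05, 0.06, 0], "rot": [0, 0, 9], "grip": 1},
  ],
)

```text
time: 2.5
ee_pos: [0.4781, -0.2193, 0.223]
eef_rot: [0.726, 0.687, 0.0, 0.001]
ft_force: [0.5, -1.1, -0.2]
width: 0.0872
grip_force: 0.0
```

arm_command(
  steps=[
    {"slide": [0.03, 0.043, 0], "rot": [0, 0, 0.9], "grip": 1},
    {"slide": [0.03, 0.043, 0], "grip": 1},
    {"slide": [0.03, 0.043, 0], "grip": 1},
    {"slide": [0.03, 0.043, 0], "grip": 1},
    {"slide": [0.03, 0.043, 0], "grip": 1},
    {"slide": [0.03, 0.043, 0], "grip": 1},
    {"slide": [0.02, 0.043, 0], "grip": 1},
    {"slide": [0.0, 0.045, 0], "grip": 1},
  ],
)

```text
schema error: expected keys rot, slide, grip
```

arm_command(
  steps=[
    {"slide": [0, 0, -0.04], "grip": 1},
    {"slide": [0, 0, -0.04], "grip": 1},
    {"slide": [0, 0, -0.02], "grip": 1},
    {"slide": [0, 0, 0], "grip": 1},
    {"slide": [0, 0, 0], "grip": 1},
    {"slide": [0, 0, 0], "grip": 1},
    {"slide": [0, 0, 0], "grip": 1},
    {"slide": [0, 0, 0], "grip": 1},
  ],
)

```text
schema error: expected keys rot, slide, grip
```

Run:
```python
from h import *
s=sensors.read_state();print(s["ee_pos"],s["eef_rot"],s["time"],s["joint_positions"].round(2))
p=eyes.camera("scene");im=np.array(p["pixels"])[:,:,::-1]
u=proj(p,[.678,.127,.08]).astype(int);print(u)
for n in("spotlight",): print(eyes.look_for(n,p)[:1])
cv2.imwrite("pics/s2.png",cv2.resize(im[u[1]-75:u[1]+75,u[0]-75:u[0]+75],None,fx=4,fy=4,interpolation=cv2.INTER_CUBIC))
```

```text
[ 0.47809261 -0.21932073  0.22296436] [7.26487580e-01 6.87179399e-01 4.76302296e-05 5.16392805e-04] 2.5 [ 0.83  0.15 -0.54  1.7   0.08  1.31  0.23]
[391 163]
[{'bbox': [382.1, 158.2, 399.8, 184.2], 'conf': 0.88}]
```

View pics/s2.png

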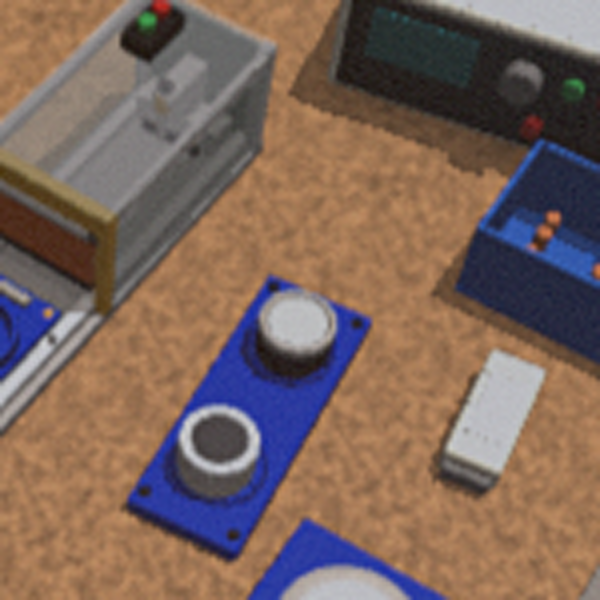

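arm_command(
  steps=[
    {"slide": [0.03, 0.043, 0], "rot": [0, 0, 0.9], "grip": 1},
    {"slide": [0.03, 0.043, 0], "rot": [0, 0, 0], "grip": 1},
    {"slide": [0.03, 0.043, 0], "rot": [0, 0, 0], "grip": 1},
    {"slide": [0.03, 0.043, 0], "rot": [0, 0, 0], "grip": 1},
    {"slide": [0.03, 0.043, 0], "rot": [0, 0, 0], "grip": 1},
    {"slide": [0.03, 0.043, 0], "rot": [0, 0, 0], "grip": 1},
    {"slide": [0.02, 0.043, 0], "rot": [0, 0, 0], "grip": 1},
    {"slide": [0.0, 0.045, 0], "rot": [0, 0, 0], "grip": 1},
  ],
)

```text
time: 3.6
ee_pos: [0.6779, 0.1261, 0.2217]
eef_rot: [0.723, 0.691, -0.0, -0.0]
ft_force: [0.8, 0.1, -0.3]
width: 0.0872
grip_force: 0.0
```

arm_command(
  steps=[
    {"slide": [0, 0, -0.04], "rot": [0, 0, 0], "grip": 1},
    {"slide": [0, 0, -0.04], "rot": [0, 0, 0], "grip": 1},
    {"slide": [0, 0, -0.02], "rot": [0, 0, 0], "grip": 1},
    {"slide": [0, 0, 0], "rot": [0, 0, 0], "grip": 1},
    {"slide": [0, 0, 0], "rot": [0, 0, 0], "grip": 1},
    {"slide": [0, 0, 0], "rot": [0, 0, 0], "grip": 1},
    {"slide": [0, 0, 0], "rot": [0, 0, 0], "grip": 1},
    {"slide": [0, 0, 0], "rot": [0, 0, 0], "grip": 1},
  ],
)

```text
time: 4.6
ee_pos: [0.6772, 0.1252, 0.123]
eef_rot: [0.723, 0.691, 0.0, 0.0]
ft_force: [0.0, 0.0, -0.3]
width: 0.0869
grip_force: 0.0
```

Run:
```python
from h import *
s=sensors.read_state();print(s["ee_pos"],s["eef_rot"],s["time"],s["joint_positions"].round(2))
p=eyes.camera("scene");im=np.array(p["pixels"])[:,:,::-1]
u=proj(p,[.678,.127,.08]).astype(int);print(u)
cv2.imwrite("pics/s3.png",cv2.resize(im[u[1]-75:u[1]+75,u[0]-75:u[0]+75],None,fx=4,fy=4,interpolation=cv2.INTER_CUBIC))
```

```text
[0.67717004 0.12515778 0.12298977] [7.22727204e-01 6.91133342e-01 2.49593426e-04 1.71122541e-04] 4.6 [ 0.18  0.62 -0.64  1.36  0.37  1.28 -0.52]
[391 163]
```

View pics/s3.png

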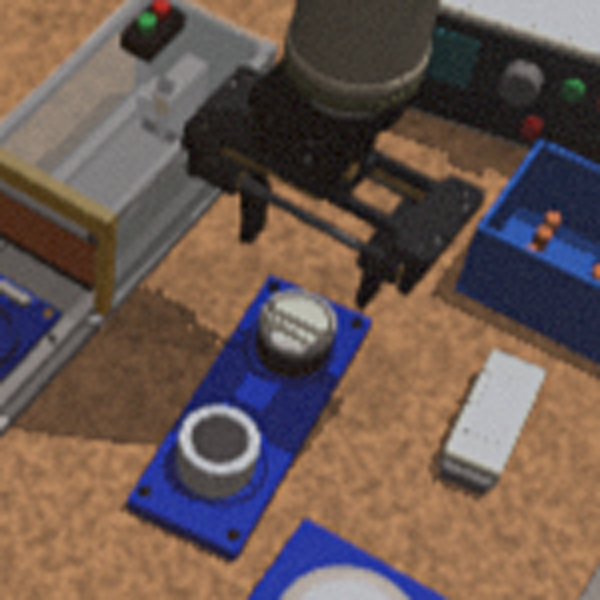

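arm_command(
  steps=[
    {"slide": [0.001, 0.002, -0.03], "rot": [0, 0, 0], "grip": 1},
    {"slide": [0, 0, -0.03], "rot": [0, 0, 0], "grip": 1},
    {"slide": [0, 0, -0.015], "rot": [0, 0, 0], "grip": 1},
    {"slide": [0, 0, -0.01], "rot": [0, 0, 0], "grip": 1},
    {"slide": [0, 0, 0], "rot": [0, 0, 0], "grip": 1},
    {"slide": [0, 0, 0], "rot": [0, 0, 0], "grip": 0.75},
    {"slide": [0, 0, 0], "rot": [0, 0, 0], "grip": 0.5},
    {"slide": [0, 0, 0], "rot": [0, 0, 0], "grip": 0.4},
  ],
  newtons=20,
)

```text
time: 5.65
ee_pos: [0.6783, 0.1271, 0.0381]
eef_rot: [0.723, 0.691, 0.0, 0.0]
ft_force: [-0.1, -0.3, -0.7]
width: 0.0649
grip_force: 0.0
```

arm_command(
  steps=[
    {"slide": [0, 0, 0], "rot": [0, 0, 0], "grip": 0.4},
    {"slide": [0, 0, 0], "rot": [0, 0, 0], "grip": 0.4},
    {"slide": [0, 0, 0], "rot": [0, 0, 0], "grip": 0.4},
    {"slide": [0, 0, 0.01], "rot": [0, 0, 0], "grip": 0.4},
    {"slide": [0, 0, 0.02], "rot": [0, 0, 0], "grip": 0.4},
    {"slide": [0, 0, 0.03], "rot": [0, 0, 0], "grip": 0.4},
    {"slide": [0, 0, 0.03], "rot": [0, 0, 0], "grip": 0.4},
    {"slide": [0, 0, 0.01], "rot": [0, 0, 0], "grip": 0.4},
  ],
)

```text
time: 6.65
ee_pos: [0.6791, 0.1276, 0.1408]
eef_rot: [0.723, 0.691, 0.002, 0.001]
ft_force: [0.1, 0.2, -3.9]
width: 0.0571
grip_force: 20.0
```

arm_command(
  steps=[
    {"slide": [0, -0.035, 0], "rot": [0, 0, 0], "grip": 0.4},
    {"slide": [0, -0.04, 0], "rot": [0, 0, 0], "grip": 0.4},
    {"slide": [-0.02, -0.04, 0], "rot": [0, 0, 0], "grip": 0.4},
    {"slide": [-0.04, -0.024, 0], "rot": [0, 0, 0], "grip": 0.4},
    {"slide": [-0.05, 0, 0], "rot": [0, 0, 0], "grip": 0.4},
    {"slide": [-0.05, 0, 0], "rot": [0, 0, 0], "grip": 0.4},
    {"slide": [-0.03, 0, 0], "rot": [0, 0, 0], "grip": 0.4},
    {"slide": [-0.015, 0, 0], "rot": [0, 0, 0], "grip": 0.4},
  ],
)

```text
time: 7.65
ee_pos: [0.4712, -0.0121, 0.1374]
eef_rot: [0.723, 0.691, -0.001, 0.0]
ft_force: [0.4, -0.2, -3.4]
width: 0.0573
grip_force: 20.0
```

Run:
```python
from h import *
s=sensors.read_state();print(s["ee_pos"],s["eef_rot"],s["time"],s["joint_positions"].round(2))
p=eyes.camera("scene");im=np.array(p["pixels"])[:,:,::-1]
e=s["ee_pos"];print("tcp px",proj(p,e)," lens top px",proj(p,e+[0,0,.02]))
u=proj(p,[.473,-.012,.08]).astype(int);print(u)
cv2.imwrite("pics/s4.png",cv2.resize(im[u[1]-60:u[1]+60,u[0]-60:u[0]+60],None,fx=5,fy=5,interpolation=cv2.INTER_CUBIC))
```

```text
[ 0.47116518 -0.0121408   0.13737241] [ 7.22777609e-01  6.91080310e-01 -6.96030298e-04  2.20185509e-04] 7.65 [ 0.63  0.12 -0.73  1.93  0.09  1.12 -0.19]
tcp px [305.63004912 149.92879532]  lens top px [305.28449585 145.36718509]
[307 162]
```

View pics/s4.png

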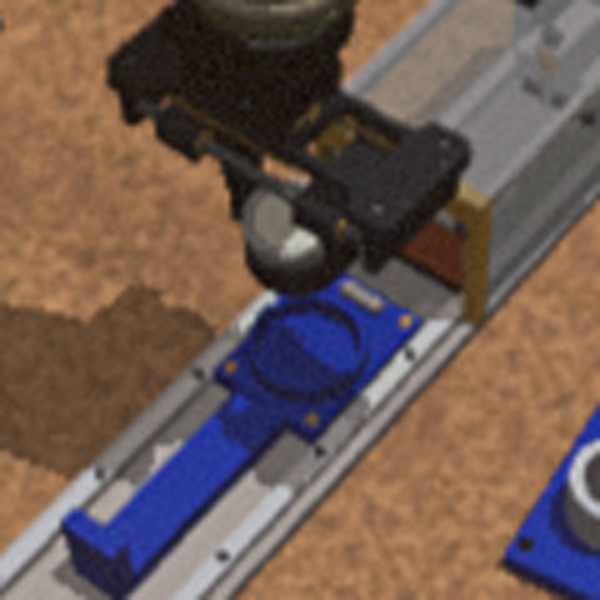

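Run:
```python
from fit import *
p=eyes.camera("scene");s=sensors.read_state();e=s["ee_pos"]
def ext(P,o):
    uv=(np.array([proj(p,w) for w in P+np.array(o)])+.5-[247,102])*5;return uv.min(0).round(0),uv.max(0).round(0)
print("held",ext(np.vstack([cyl(.029,.005,.04),cyl(.025,0,.04)]),[e[0],e[1],e[2]-.020]))
for q in([.4746,-.0109],[.4725,-.014],[.470,-.0068]):
    print("collar",q,ext(cyl(.037,.032,.032),[*q,.012]),"hole",ext(cyl(.032,.032,.032),[*q,.012]))
o=np.array([.4725,-.014,0]);d=1e-3
j=lambda a:(proj(p,o+a)-proj(p,o))*5
print("px/mm",j([d,0,0]),j([0,d,0]))
```

```text
held (array([243., 180.]), array([348., 299.]))
collar [0.4746, -0.0109] (array([248., 293.]), array([370., 392.])) hole (array([256., 299.]), array([362., 385.]))
collar [0.4725, -0.014] (array([242., 295.]), array([364., 393.])) hole (array([250., 301.]), array([356., 387.]))
collar [0.47, -0.0068] (array([246., 285.]), array([368., 383.])) hole (array([254., 292.]), array([359., 376.]))
px/mm [1.28859183 0.75135982] [ 0.95209848 -1.07763284]
```

arm_command(
  steps=[
    {"slide": [0.002, 0, -0.02], "rot": [0, 0, 0], "grip": 0.4},
    {"slide": [0, 0, -0.02], "rot": [0, 0, 0], "grip": 0.4},
    {"slide": [0, 0, -0.015], "rot": [0, 0, 0], "grip": 0.4},
    {"slide": [0, 0, -0.008], "rot": [0, 0, 0], "grip": 0.4},
    {"slide": [0, 0, 0], "rot": [0, 0, 0], "grip": 0.4},
    {"slide": [0, 0, 0], "rot": [0, 0, 0], "grip": 0.4},
    {"slide": [0, 0, 0], "rot": [0, 0, 0], "grip": 0.4},
    {"slide": [0, 0, 0], "rot": [0, 0, 0], "grip": 0.4},
  ],
)

```text
time: 8.75
ee_pos: [0.4753, -0.0119, 0.0749]
eef_rot: [0.723, 0.691, 0.0, 0.0]
ft_force: [-0.3, 1.1, -3.5]
width: 0.0576
grip_force: 20.0
```

Run:
```python
from fit import *
s=sensors.read_state();e=s["ee_pos"]
p=eyes.camera("scene");im=np.array(p["pixels"])[:,:,::-1]
o=np.array([282,137]);F=10
big=cv2.resize(im[o[1]:o[1]+58,o[0]:o[0]+60],None,fx=F,fy=F,interpolation=cv2.INTER_CUBIC)
def dr(P,c,col):
    uv=(np.array([proj(p,w) for w in P+np.array(c)])+.5-o)*F;cv2.polylines(big,[uv.round().astype(np.int32)],True,col,1)
a=np.linspace(0,2*np.pi,60);circ=lambda r,z:np.c_[r*np.cos(a),r*np.sin(a),0*a+z]
for r,z in((.029,.04),(.029,.005),(.025,0)): dr(circ(r,z),[e[0],e[1],e[2]-.02],(0,255,0))
for r in(.032,.037): dr(circ(r,.044),[.4735,-.0115,0],(0,0,255))
cv2.imwrite("pics/s5.png",big)
```

```text
(no output)
```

View pics/s5.png

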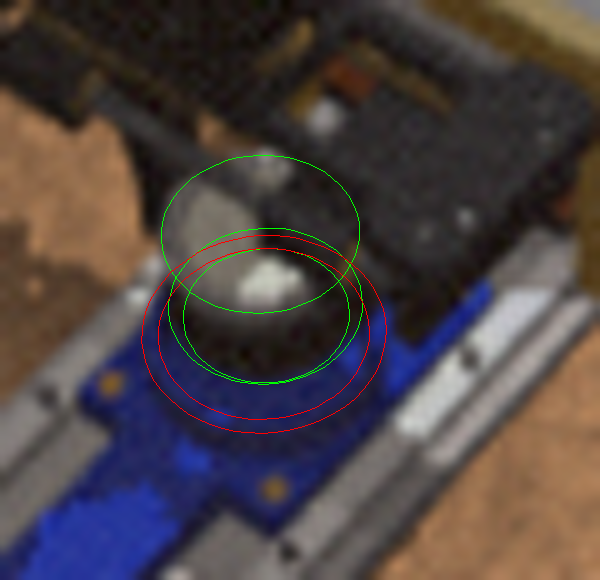

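arm_command(
  steps=[
    {"slide": [-0.0015, 0, -0.005], "rot": [0, 0, 0], "grip": 0.4},
    {"slide": [0, 0, -0.005], "rot": [0, 0, 0], "grip": 0.4},
    {"slide": [0, 0, -0.005], "rot": [0, 0, 0], "grip": 0.4},
    {"slide": [0, 0, -0.003], "rot": [0, 0, 0], "grip": 0.4},
    {"slide": [0, 0, -0.003], "rot": [0, 0, 0], "grip": 0.4},
    {"slide": [0, 0, 0], "rot": [0, 0, 0], "grip": 0.4},
    {"slide": [0, 0, 0], "rot": [0, 0, 0], "grip": 0.4},
    {"slide": [0, 0, 0], "rot": [0, 0, 0], "grip": 0.4},
  ],
)

```text
time: 9.8
ee_pos: [0.4736, -0.0119, 0.0537]
eef_rot: [0.723, 0.691, 0.0, 0.0]
ft_force: [-0.2, 0.3, -2.9]
width: 0.0574
grip_force: 20.0
```

arm_command(
  steps=[
    {"slide": [0, 0, -0.002], "rot": [0, 0, 0], "grip": 0.4},
    {"slide": [0, 0, -0.002], "rot": [0, 0, 0], "grip": 0.4},
    {"slide": [0, 0, -0.001], "rot": [0, 0, 0], "grip": 0.4},
    {"slide": [0, 0, 0], "rot": [0, 0, 0], "grip": 0.4},
    {"slide": [0, 0, 0], "rot": [0, 0, 0], "grip": 0.4},
    {"slide": [0, 0, 0], "rot": [0, 0, 0], "grip": 0.4},
    {"slide": [0, 0, 0], "rot": [0, 0, 0], "grip": 0.4},
    {"slide": [0, 0, 0], "rot": [0, 0, 0], "grip": 0.4},
  ],
)

```text
time: 10.8
ee_pos: [0.4736, -0.0119, 0.0486]
eef_rot: [0.723, 0.691, 0.0, 0.0]
ft_force: [-1.1, 0.5, -3.6]
width: 0.0571
grip_force: 20.0
```

arm_command(
  steps=[
    {"slide": [0, 0, 0], "rot": [0, 0, 0], "grip": 0.7},
    {"slide": [0, 0, 0], "rot": [0, 0, 0], "grip": 0.85},
    {"slide": [0, 0, 0], "rot": [0, 0, 0], "grip": 0.9},
    {"slide": [0, 0, 0], "rot": [0, 0, 0], "grip": 0.9},
    {"slide": [0, 0, 0.02], "rot": [0, 0, 0], "grip": 0.9},
    {"slide": [0, 0, 0.04], "rot": [0, 0, 0], "grip": 0.9},
    {"slide": [0, 0, 0.04], "rot": [0, 0, 0], "grip": 0.9},
    {"slide": [0, 0, 0.03], "rot": [0, 0, 0], "grip": 0.9},
  ],
)

```text
time: 11.8
ee_pos: [0.4738, -0.0118, 0.1803]
eef_rot: [0.723, 0.691, 0.0, 0.001]
ft_force: [1.0, -0.8, -0.5]
width: 0.0783
grip_force: 0.0
```

arm_command(
  steps=[
    {"slide": [0, -0.04, 0], "rot": [0, 0, 0], "grip": 0.5},
    {"slide": [0, -0.04, 0], "rot": [0, 0, 0], "grip": 0.3},
    {"slide": [-0.002, -0.04, 0], "rot": [0, 0, 0], "grip": 0},
    {"slide": [-0.002, -0.04, 0], "rot": [0, 0, 0], "grip": 0},
    {"slide": [-0.002, -0.04, 0], "rot": [0, 0, 0], "grip": 0},
    {"slide": [-0.002, -0.03, 0], "rot": [0, 0, 0], "grip": 0},
    {"slide": [-0.001, -0.01, 0], "rot": [0, 0, 0], "grip": 0},
    {"slide": [0, 0, 0], "rot": [0, 0, 0], "grip": 0},
  ],
)

```text
time: 12.8
ee_pos: [0.4646, -0.2514, 0.1785]
eef_rot: [0.723, 0.691, 0.0, -0.0]
ft_force: [0.0, 0.7, 0.0]
width: 0.0069
grip_force: 0.0
```

Run:
```python
from fit import *
s=sensors.read_state();print(s["ee_pos"],s["joint_positions"].round(2))
p=eyes.camera("scene");im=np.array(p["pixels"])[:,:,::-1]
o=np.array([250,110]);F=6
big=cv2.resize(im[o[1]:o[1]+100,o[0]:o[0]+100],None,fx=F,fy=F,interpolation=cv2.INTER_CUBIC)
def dr(P,c,col):
    uv=(np.array([proj(p,w) for w in P+np.array(c)])+.5-o)*F;cv2.polylines(big,[uv.round().astype(np.int32)],True,col,1)
a=np.linspace(0,2*np.pi,60);dr(np.c_[.029*np.cos(a),.029*np.sin(a),0*a+.068],[.4735,-.0118,0],(0,255,0))
cv2.imwrite("pics/s6.png",big)
```

```text
[ 0.46460095 -0.25143077  0.17846215] [ 0.89  0.19 -0.53  1.75  0.1   1.23  0.29]
```

View pics/s6.png

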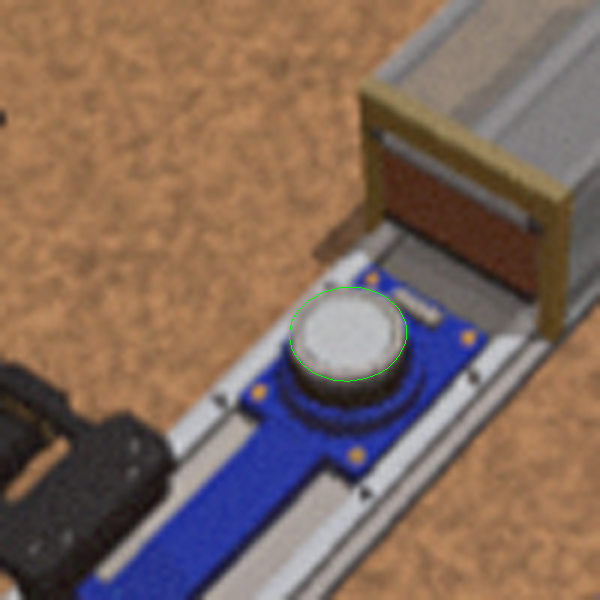

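arm_command(
  steps=[
    {"slide": [0.001, 0, -0.03], "rot": [0, 0, 0], "grip": 0},
    {"slide": [0, 0, -0.035], "rot": [0, 0, 0], "grip": 0},
    {"slide": [0, 0, -0.035], "rot": [0, 0, 0], "grip": 0},
    {"slide": [0, 0, -0.025], "rot": [0, 0, 0], "grip": 0},
    {"slide": [0, 0, -0.013], "rot": [0, 0, 0], "grip": 0},
    {"slide": [0, 0, 0], "rot": [0, 0, 0], "grip": 0},
    {"slide": [0, 0, 0], "rot": [0, 0, 0], "grip": 0},
    {"slide": [0, 0, 0], "rot": [0, 0, 0], "grip": 0},
  ],
)

```text
time: 13.85
ee_pos: [0.4662, -0.2522, 0.0416]
eef_rot: [0.723, 0.691, 0.0, 0.001]
ft_force: [-0.9, 0.4, -0.3]
width: 0.0005
grip_force: 0.0
```

arm_command(
  steps=[
    {"slide": [0, 0.006, 0], "rot": [0, 0, 0], "grip": 0},
    {"slide": [0, 0.006, 0], "rot": [0, 0, 0], "grip": 0},
    {"slide": [0, 0.006, 0], "rot": [0, 0, 0], "grip": 0},
    {"slide": [0, 0.005, 0], "rot": [0, 0, 0], "grip": 0},
    {"slide": [0, 0.005, 0], "rot": [0, 0, 0], "grip": 0},
    {"slide": [0, 0.005, 0], "rot": [0, 0, 0], "grip": 0},
    {"slide": [0, 0.005, 0], "rot": [0, 0, 0], "grip": 0},
    {"slide": [0, 0.005, 0], "rot": [0, 0, 0], "grip": 0},
  ],
)

```text
time: 14.85
ee_pos: [0.4655, -0.2088, 0.0406]
eef_rot: [0.723, 0.691, -0.0, 0.0]
ft_force: [-0.5, -1.6, -0.3]
width: 0.0006
grip_force: 0.7
```

arm_command(
  steps=[
    {"slide": [0.0003, 0.007, 0], "rot": [0, 0, 0], "grip": 0},
    {"slide": [0.0004, 0.01, 0], "rot": [0, 0, 0], "grip": 0},
    {"slide": [0.0004, 0.01, 0], "rot": [0, 0, 0], "grip": 0},
    {"slide": [0.0004, 0.01, 0], "rot": [0, 0, 0], "grip": 0},
    {"slide": [0.0004, 0.01, 0], "rot": [0, 0, 0], "grip": 0},
    {"slide": [0.0004, 0.01, 0], "rot": [0, 0, 0], "grip": 0},
    {"slide": [0.0004, 0.01, 0], "rot": [0, 0, 0], "grip": 0},
    {"slide": [0.0004, 0.008, 0], "rot": [0, 0, 0], "grip": 0},
  ],
)

```text
time: 15.85
ee_pos: [0.4686, -0.1334, 0.0406]
eef_rot: [0.723, 0.691, -0.0, 0.0]
ft_force: [0.0, -3.8, 0.2]
width: 0.0002
grip_force: 1.7
```

arm_command(
  steps=[
    {"slide": [0.0003, 0.007, 0], "rot": [0, 0, 0], "grip": 0},
    {"slide": [0.0004, 0.009, 0], "rot": [0, 0, 0], "grip": 0},
    {"slide": [0.0004, 0.009, 0], "rot": [0, 0, 0], "grip": 0},
    {"slide": [0.0004, 0.009, 0], "rot": [0, 0, 0], "grip": 0},
    {"slide": [0.0004, 0.009, 0], "rot": [0, 0, 0], "grip": 0},
    {"slide": [0.0004, 0.009, 0], "rot": [0, 0, 0], "grip": 0},
    {"slide": [0.0004, 0.008, 0], "rot": [0, 0, 0], "grip": 0},
    {"slide": [0.0002, 0.005, 0], "rot": [0, 0, 0], "grip": 0},
  ],
)

```text
time: 16.85
ee_pos: [0.4715, -0.0683, 0.0406]
eef_rot: [0.723, 0.691, 0.0, -0.0]
ft_force: [-0.9, -2.1, 0.4]
width: 0.0003
grip_force: 1.2
```

arm_command(
  steps=[
    {"slide": [0.0001, 0.003, 0], "rot": [0, 0, 0], "grip": 0},
    {"slide": [0.0001, 0.003, 0], "rot": [0, 0, 0], "grip": 0},
    {"slide": [0.0001, 0.003, 0], "rot": [0, 0, 0], "grip": 0},
    {"slide": [0.0001, 0.003, 0], "rot": [0, 0, 0], "grip": 0},
    {"slide": [0.0001, 0.003, 0], "rot": [0, 0, 0], "grip": 0},
    {"slide": [0.0001, 0.002, 0], "rot": [0, 0, 0], "grip": 0},
    {"slide": [0.0001, 0.002, 0], "rot": [0, 0, 0], "grip": 0},
    {"slide": [0.0001, 0.001, 0], "rot": [0, 0, 0], "grip": 0},
  ],
)

```text
time: 17.85
ee_pos: [0.4723, -0.0488, 0.0406]
eef_rot: [0.723, 0.691, 0.0, 0.0]
ft_force: [-1.0, -2.2, 0.0]
width: 0.0003
grip_force: 1.2
```

arm_command(
  steps=[
    {"slide": [0, 0.001, 0], "rot": [0, 0, 0], "grip": 0},
    {"slide": [0, 0.001, 0], "rot": [0, 0, 0], "grip": 0},
    {"slide": [0, 0.001, 0], "rot": [0, 0, 0], "grip": 0},
    {"slide": [0, 0.001, 0], "rot": [0, 0, 0], "grip": 0},
    {"slide": [0, 0.001, 0], "rot": [0, 0, 0], "grip": 0},
    {"slide": [0, 0, 0], "rot": [0, 0, 0], "grip": 0},
    {"slide": [0, 0, 0], "rot": [0, 0, 0], "grip": 0},
    {"slide": [0, 0, 0], "rot": [0, 0, 0], "grip": 0},
  ],
)

```text
time: 18.85
ee_pos: [0.4724, -0.0437, 0.0406]
eef_rot: [0.723, 0.691, 0.0, -0.0]
ft_force: [-1.7, -0.1, 0.1]
width: 0.0003
grip_force: 0.3
```

arm_command(
  steps=[
    {"slide": [0.0002, 0.001, 0], "rot": [0, 0, 0], "grip": 0},
    {"slide": [0, 0.001, 0], "rot": [0, 0, 0], "grip": 0},
    {"slide": [0, 0.001, 0], "rot": [0, 0, 0], "grip": 0},
    {"slide": [0, 0.0005, 0], "rot": [0, 0, 0], "grip": 0},
    {"slide": [0, 0.0005, 0], "rot": [0, 0, 0], "grip": 0},
    {"slide": [0, 0.0005, 0], "rot": [0, 0, 0], "grip": 0},
    {"slide": [0, 0.0005, 0], "rot": [0, 0, 0], "grip": 0},
    {"slide": [0, 0.0005, 0], "rot": [0, 0, 0], "grip": 0},
  ],
)

```text
time: 19.85
ee_pos: [0.4725, -0.0384, 0.0406]
eef_rot: [0.723, 0.691, 0.0, 0.0]
ft_force: [0.5, -2.4, -0.2]
width: 0.0006
grip_force: 1.2
```

arm_command(
  steps=[
    {"slide": [0.0002, 0.001, 0], "rot": [0, 0, 0], "grip": 0},
    {"slide": [0, 0.001, 0], "rot": [0, 0, 0], "grip": 0},
    {"slide": [0, 0.001, 0], "rot": [0, 0, 0], "grip": 0},
    {"slide": [0, 0.0005, 0], "rot": [0, 0, 0], "grip": 0},
    {"slide": [0, 0.0005, 0], "rot": [0, 0, 0], "grip": 0},
    {"slide": [0, 0.0005, 0], "rot": [0, 0, 0], "grip": 0},
    {"slide": [0, 0.0005, 0], "rot": [0, 0, 0], "grip": 0},
    {"slide": [0, 0.0005, 0], "rot": [0, 0, 0], "grip": 0},
  ],
)

```text
time: 20.85
ee_pos: [0.4728, -0.0329, 0.0406]
eef_rot: [0.723, 0.691, 0.0, 0.0]
ft_force: [-0.2, -0.9, 0.4]
width: 0.0006
grip_force: 0.7
```

arm_command(
  steps=[
    {"slide": [0.0002, 0.001, 0], "rot": [0, 0, 0], "grip": 0},
    {"slide": [0, 0.001, 0], "rot": [0, 0, 0], "grip": 0},
    {"slide": [0, 0.001, 0], "rot": [0, 0, 0], "grip": 0},
    {"slide": [0, 0.0005, 0], "rot": [0, 0, 0], "grip": 0},
    {"slide": [0, 0.0005, 0], "rot": [0, 0, 0], "grip": 0},
    {"slide": [0, 0.0005, 0], "rot": [0, 0, 0], "grip": 0},
    {"slide": [0, 0.0005, 0], "rot": [0, 0, 0], "grip": 0},
    {"slide": [0, 0.0005, 0], "rot": [0, 0, 0], "grip": 0},
  ],
)

```text
time: 21.85
ee_pos: [0.473, -0.0274, 0.0406]
eef_rot: [0.723, 0.691, 0.0, 0.0]
ft_force: [-0.5, -1.7, 0.8]
width: 0.0
grip_force: 0.7
```

Run:
```python
from fit import *
print(sensors.read_state()["ft_force"])
p=eyes.camera("top");im=np.array(p["pixels"])[:,:,::-1]
o=np.array([165,195]);F=4
big=cv2.resize(im[o[1]:o[1]+80,o[0]:o[0]+190],None,fx=F,fy=F,interpolation=cv2.INTER_CUBIC)
cv2.imwrite("pics/t7.png",big)
```

```text
[-0.54921884 -1.65153426  0.79697857]
```

View pics/t7.png

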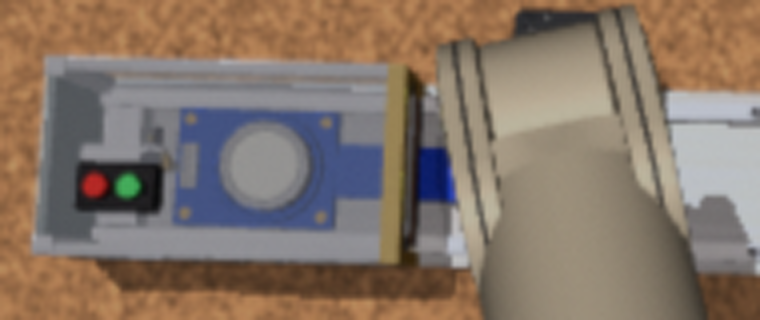

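arm_command(
  steps=[
    {"slide": [0.0002, 0.0005, 0], "rot": [0, 0, 0], "grip": 0},
    {"slide": [0, 0.0005, 0], "rot": [0, 0, 0], "grip": 0},
    {"slide": [0, 0.0005, 0], "rot": [0, 0, 0], "grip": 0},
    {"slide": [0, 0.0005, 0], "rot": [0, 0, 0], "grip": 0},
    {"slide": [0, 0.0005, 0], "rot": [0, 0, 0], "grip": 0},
    {"slide": [0, 0.0005, 0], "rot": [0, 0, 0], "grip": 0},
    {"slide": [0, 0.0005, 0], "rot": [0, 0, 0], "grip": 0},
    {"slide": [0, 0.0005, 0], "rot": [0, 0, 0], "grip": 0},
  ],
)

```text
time: 22.9
ee_pos: [0.4731, -0.0236, 0.0406]
eef_rot: [0.723, 0.691, -0.0, 0.0]
ft_force: [0.6, -3.6, -0.2]
width: 0.0003
grip_force: 1.7
```

arm_command(
  steps=[
    {"slide": [0.0002, 0.0005, 0], "rot": [0, 0, 0], "grip": 0},
    {"slide": [0, 0.0005, 0], "rot": [0, 0, 0], "grip": 0},
    {"slide": [0, 0.0005, 0], "rot": [0, 0, 0], "grip": 0},
    {"slide": [0, 0.0005, 0], "rot": [0, 0, 0], "grip": 0},
    {"slide": [0, 0.0005, 0], "rot": [0, 0, 0], "grip": 0},
    {"slide": [0, 0.0005, 0], "rot": [0, 0, 0], "grip": 0},
    {"slide": [0, 0.0005, 0], "rot": [0, 0, 0], "grip": 0},
    {"slide": [0, 0.0005, 0], "rot": [0, 0, 0], "grip": 0},
  ],
)

```text
time: 23.9
ee_pos: [0.4734, -0.0194, 0.0406]
eef_rot: [0.723, 0.691, 0.0, 0.0]
ft_force: [0.2, -5.1, 0.9]
width: 0.0005
grip_force: 2.2
```

arm_command(
  steps=[
    {"slide": [0.0001, 0.0005, 0], "rot": [0, 0, 0], "grip": 0},
    {"slide": [0, 0.0005, 0], "rot": [0, 0, 0], "grip": 0},
    {"slide": [0, 0.0005, 0], "rot": [0, 0, 0], "grip": 0},
    {"slide": [0, 0.0005, 0], "rot": [0, 0, 0], "grip": 0},
    {"slide": [0, 0, 0], "rot": [0, 0, 0], "grip": 0},
    {"slide": [0, 0, 0], "rot": [0, 0, 0], "grip": 0},
    {"slide": [0, 0, 0], "rot": [0, 0, 0], "grip": 0},
    {"slide": [0, 0, 0], "rot": [0, 0, 0], "grip": 0},
  ],
)

```text
time: 24.9
ee_pos: [0.4734, -0.0171, 0.0406]
eef_rot: [0.723, 0.691, 0.0, -0.0]
ft_force: [-0.7, -1.1, -0.7]
width: 0.0006
grip_force: 0.7
```

arm_command(
  steps=[
    {"slide": [0.0001, 0.0005, 0], "rot": [0, 0, 0], "grip": 0},
    {"slide": [0, 0.0005, 0], "rot": [0, 0, 0], "grip": 0},
    {"slide": [0, 0.0005, 0], "rot": [0, 0, 0], "grip": 0},
    {"slide": [0, 0.0005, 0], "rot": [0, 0, 0], "grip": 0},
    {"slide": [0, 0, 0], "rot": [0, 0, 0], "grip": 0},
    {"slide": [0, 0, 0], "rot": [0, 0, 0], "grip": 0},
    {"slide": [0, 0, 0], "rot": [0, 0, 0], "grip": 0},
    {"slide": [0, 0, 0], "rot": [0, 0, 0], "grip": 0},
  ],
)

```text
time: 25.9
ee_pos: [0.4736, -0.0151, 0.0406]
eef_rot: [0.723, 0.691, 0.0, -0.0]
ft_force: [0.2, -1.1, 0.1]
width: 0.0006
grip_force: 0.3
```

arm_command(
  steps=[
    {"slide": [0.0001, 0.0005, 0], "rot": [0, 0, 0], "grip": 0},
    {"slide": [0, 0.0005, 0], "rot": [0, 0, 0], "grip": 0},
    {"slide": [0, 0.0005, 0], "rot": [0, 0, 0], "grip": 0},
    {"slide": [0, 0.0005, 0], "rot": [0, 0, 0], "grip": 0},
    {"slide": [0, 0, 0], "rot": [0, 0, 0], "grip": 0},
    {"slide": [0, 0, 0], "rot": [0, 0, 0], "grip": 0},
    {"slide": [0, 0, 0], "rot": [0, 0, 0], "grip": 0},
    {"slide": [0, 0, 0], "rot": [0, 0, 0], "grip": 0},
  ],
)

```text
time: 26.9
ee_pos: [0.4737, -0.0134, 0.0406]
eef_rot: [0.723, 0.691, 0.0, 0.0]
ft_force: [0.5, -3.5, -1.2]
width: 0.0004
grip_force: 1.7
```

arm_command(
  steps=[
    {"slide": [0.0001, 0.0005, 0], "rot": [0, 0, 0], "grip": 0},
    {"slide": [0, 0.0005, 0], "rot": [0, 0, 0], "grip": 0},
    {"slide": [0, 0.0005, 0], "rot": [0, 0, 0], "grip": 0},
    {"slide": [0, 0.0005, 0], "rot": [0, 0, 0], "grip": 0},
    {"slide": [0, 0, 0], "rot": [0, 0, 0], "grip": 0},
    {"slide": [0, 0, 0], "rot": [0, 0, 0], "grip": 0},
    {"slide": [0, 0, 0], "rot": [0, 0, 0], "grip": 0},
    {"slide": [0, 0, 0], "rot": [0, 0, 0], "grip": 0},
  ],
)

```text
time: 27.9
ee_pos: [0.4738, -0.0113, 0.0406]
eef_rot: [0.723, 0.691, 0.0, 0.0]
ft_force: [-0.1, -3.5, 0.1]
width: 0.0004
grip_force: 1.8
```

Plate contact felt now; continue by single millimetres.

arm_command(
  steps=[
    {"slide": [0.0001, 0.0005, 0], "rot": [0, 0, 0], "grip": 0},
    {"slide": [0, 0.0005, 0], "rot": [0, 0, 0], "grip": 0},
    {"slide": [0, 0.0005, 0], "rot": [0, 0, 0], "grip": 0},
    {"slide": [0, 0, 0], "rot": [0, 0, 0], "grip": 0},
    {"slide": [0, 0, 0], "rot": [0, 0, 0], "grip": 0},
    {"slide": [0, 0, 0], "rot": [0, 0, 0], "grip": 0},
    {"slide": [0, 0, 0], "rot": [0, 0, 0], "grip": 0},
    {"slide": [0, 0, 0], "rot": [0, 0, 0], "grip": 0},
  ],
)

```text
time: 28.9
ee_pos: [0.4738, -0.0097, 0.0406]
eef_rot: [0.723, 0.691, 0.0, -0.0]
ft_force: [1.0, 0.1, 0.4]
width: 0.0003
grip_force: 0.0
```

arm_command(
  steps=[
    {"slide": [0, 0.0005, 0], "rot": [0, 0, 0], "grip": 0},
    {"slide": [0, 0.0005, 0], "rot": [0, 0, 0], "grip": 0},
    {"slide": [0, 0, 0], "rot": [0, 0, 0], "grip": 0},
    {"slide": [0, 0, 0], "rot": [0, 0, 0], "grip": 0},
    {"slide": [0, 0, 0], "rot": [0, 0, 0], "grip": 0},
    {"slide": [0, 0, 0], "rot": [0, 0, 0], "grip": 0},
    {"slide": [0, 0, 0], "rot": [0, 0, 0], "grip": 0},
    {"slide": [0, 0, 0], "rot": [0, 0, 0], "grip": 0},
  ],
)

```text
time: 29.9
ee_pos: [0.4738, -0.0089, 0.0406]
eef_rot: [0.723, 0.691, 0.0, 0.0]
ft_force: [1.0, 0.4, -0.4]
width: 0.0004
grip_force: 0.0
```

arm_command(
  steps=[
    {"slide": [0, 0.0005, 0], "rot": [0, 0, 0], "grip": 0},
    {"slide": [0, 0.0005, 0], "rot": [0, 0, 0], "grip": 0},
    {"slide": [0, 0, 0], "rot": [0, 0, 0], "grip": 0},
    {"slide": [0, 0, 0], "rot": [0, 0, 0], "grip": 0},
    {"slide": [0, 0, 0], "rot": [0, 0, 0], "grip": 0},
    {"slide": [0, 0, 0], "rot": [0, 0, 0], "grip": 0},
    {"slide": [0, 0, 0], "rot": [0, 0, 0], "grip": 0},
    {"slide": [0, 0, 0], "rot": [0, 0, 0], "grip": 0},
  ],
)

```text
time: 30.9
ee_pos: [0.4738, -0.0084, 0.0406]
eef_rot: [0.723, 0.691, -0.0, 0.0]
ft_force: [0.4, -5.1, 1.2]
width: 0.0006
grip_force: 2.7
```

Run:
```python
from fit import *
p=eyes.camera("top");im=np.array(p["pixels"])[:,:,::-1]
o=np.array([165,205]);F=8
big=cv2.resize(im[o[1]:o[1]+60,o[0]:o[0]+100],None,fx=F,fy=F,interpolation=cv2.INTER_CUBIC)
cv2.imwrite("pics/t8.png",big)
```

```text
(no output)
```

View pics/t8.png

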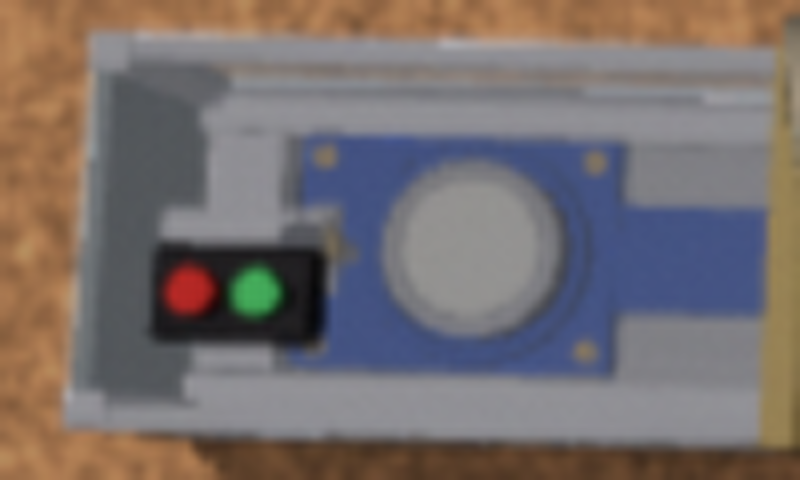

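arm_command(
  steps=[
    {"slide": [0, 0.0005, 0], "rot": [0, 0, 0], "grip": 0},
    {"slide": [0, 0, 0], "rot": [0, 0, 0], "grip": 0},
    {"slide": [0, 0.0005, 0], "rot": [0, 0, 0], "grip": 0},
    {"slide": [0, 0, 0], "rot": [0, 0, 0], "grip": 0},
    {"slide": [0, 0, 0], "rot": [0, 0, 0], "grip": 0},
    {"slide": [0, 0, 0], "rot": [0, 0, 0], "grip": 0},
    {"slide": [0, 0, 0], "rot": [0, 0, 0], "grip": 0},
    {"slide": [0, 0, 0], "rot": [0, 0, 0], "grip": 0},
  ],
)

```text
time: 31.95
ee_pos: [0.4738, -0.0079, 0.0406]
eef_rot: [0.723, 0.691, -0.0, 0.0]
ft_force: [0.5, -7.3, 1.2]
width: 0.0005
grip_force: 3.6
```

arm_command(
  steps=[
    {"slide": [0, 0.0005, 0], "rot": [0, 0, 0], "grip": 0},
    {"slide": [0, 0, 0], "rot": [0, 0, 0], "grip": 0},
    {"slide": [0, 0.0005, 0], "rot": [0, 0, 0], "grip": 0},
    {"slide": [0, 0, 0], "rot": [0, 0, 0], "grip": 0},
    {"slide": [0, 0, 0], "rot": [0, 0, 0], "grip": 0},
    {"slide": [0, 0, 0], "rot": [0, 0, 0], "grip": 0},
    {"slide": [0, 0, 0], "rot": [0, 0, 0], "grip": 0},
    {"slide": [0, 0, 0], "rot": [0, 0, 0], "grip": 0},
  ],
)

```text
time: 32.95
ee_pos: [0.4738, -0.0071, 0.0406]
eef_rot: [0.723, 0.691, -0.0, 0.0]
ft_force: [0.1, -7.2, 0.8]
width: 0.0005
grip_force: 3.9
```

arm_command(
  steps=[
    {"slide": [0, 0.0005, 0], "rot": [0, 0, 0], "grip": 0},
    {"slide": [0, 0, 0], "rot": [0, 0, 0], "grip": 0},
    {"slide": [0, 0.0005, 0], "rot": [0, 0, 0], "grip": 0},
    {"slide": [0, 0, 0], "rot": [0, 0, 0], "grip": 0},
    {"slide": [0, 0, 0], "rot": [0, 0, 0], "grip": 0},
    {"slide": [0, 0, 0], "rot": [0, 0, 0], "grip": 0},
    {"slide": [0, 0, 0], "rot": [0, 0, 0], "grip": 0},
    {"slide": [0, 0, 0], "rot": [0, 0, 0], "grip": 0},
  ],
)

```text
time: 33.95
ee_pos: [0.4738, -0.0063, 0.0406]
eef_rot: [0.723, 0.691, -0.001, 0.001]
ft_force: [-0.7, -7.7, 0.8]
width: 0.0008
grip_force: 4.3
```

arm_command(
  steps=[
    {"slide": [0, -0.001, 0], "rot": [0, 0, 0], "grip": 0},
    {"slide": [0, -0.001, 0], "rot": [0, 0, 0], "grip": 0},
    {"slide": [0, -0.001, 0], "rot": [0, 0, 0], "grip": 0},
    {"slide": [0, -0.001, 0], "rot": [0, 0, 0], "grip": 0},
    {"slide": [0, -0.001, 0], "rot": [0, 0, 0], "grip": 0},
    {"slide": [0, 0, 0], "rot": [0, 0, 0], "grip": 0},
    {"slide": [0, 0, 0], "rot": [0, 0, 0], "grip": 0},
    {"slide": [0, 0, 0], "rot": [0, 0, 0], "grip": 0},
  ],
)

```text
time: 34.95
ee_pos: [0.4738, -0.0097, 0.0406]
eef_rot: [0.723, 0.691, 0.0, -0.0]
ft_force: [0.1, 0.6, -0.2]
width: 0.0005
grip_force: 0.0
```

arm_command(
  steps=[
    {"slide": [0, -0.005, 0], "rot": [0, 0, 0], "grip": 0},
    {"slide": [-0.001, -0.02, 0], "rot": [0, 0, 0], "grip": 0},
    {"slide": [-0.001, -0.03, 0], "rot": [0, 0, 0], "grip": 0},
    {"slide": [0, -0.03, 0.03], "rot": [0, 0, 0], "grip": 0},
    {"slide": [0, -0.03, 0.04], "rot": [0, 0, 0], "grip": 0},
    {"slide": [0, -0.03, 0.04], "rot": [0, 0, 0], "grip": 0},
    {"slide": [0, -0.03, 0.04], "rot": [0, 0, 0], "grip": 0},
    {"slide": [0, 0, 0], "rot": [0, 0, 0], "grip": 0},
  ],
)

```text
time: 35.95
ee_pos: [0.4729, -0.1882, 0.1934]
eef_rot: [0.724, 0.69, 0.001, 0.003]
ft_force: [0.1, 0.7, -0.6]
width: 0.0003
grip_force: 0.0
```

Run:
```python
from fit import *
p=eyes.camera("top");im=np.array(p["pixels"])[:,:,::-1].copy()
o=np.array([165,205]);F=8
b2=cv2.resize(im[o[1]:o[1]+60,o[0]:o[0]+100],None,fx=F,fy=F,interpolation=cv2.INTER_CUBIC)
b1=cv2.imread("pics/t8.png")
g=lambda b:cv2.cvtColor(b,cv2.COLOR_BGR2GRAY)[120:390,300:640].astype(np.float32)
print("shift px/8",cv2.phaseCorrelate(g(b1),g(b2),cv2.createHanningWindow((340,270),cv2.CV_32F)))
q=eyes.camera("scene");is_=np.array(q["pixels"])[:,:,::-1]
u=proj(q,[.475,.08,.06]).astype(int)
c=cv2.resize(is_[u[1]-50:u[1]+50,u[0]-50:u[0]+50],None,fx=4.8,fy=4.8,interpolation=cv2.INTER_CUBIC)
cv2.imwrite("pics/f9.png",np.hstack([cv2.resize(b2,(320,480))*0+cv2.resize(b2[:,240:560],(320,480)),c]))
```

```text
shift px/8 ((-0.010927938045483643, -0.00796797749143252), 0.5571899740588028)
```

View pics/f9.png

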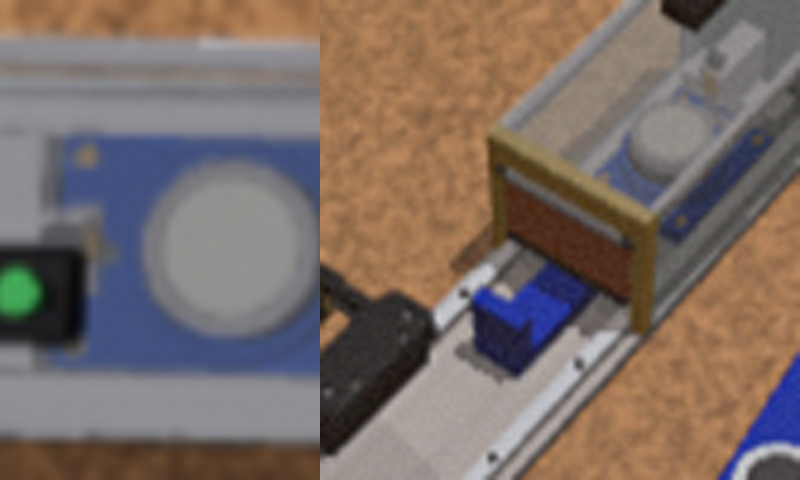

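The flap hangs shut. The carrier has not moved since it was released, so the catch is holding it against the contact springs.

```bash
python3 -c "
from bench import order
print(order.close_job())"
```

```text
the job is handed in; nothing more can be done
None
```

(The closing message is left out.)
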